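# Stack the clutch plates of a monitor-arm swivel

## Robot

A 7-joint arm with a two-finger parallel gripper is mounted at the origin on the work surface. World frame = base frame: x ahead of the robot, y to its left, z up, the work surface at z = 0. Lengths are in m, angles in rad, forces in N, time in s.
With the tool pointing down it reaches from about 0.35 to 0.9 m from the base axis. Payload 8.1 kg.
Tool frame: the origin (TCP) lies at the very end of the fingers, on their centre line; the grasp point (between the pads) lies 19 mm behind it; z points along the fingers, y is the line along which they close (so a half turn about z gives the same grasp; the last joint's range is limited). The gripper opens to 92 mm and grips with 3 to 60 N. Pads are 19 mm wide; open, the fingers measure 130 mm over their backs; the gripper's body (75 mm by 190 mm) begins 47 mm behind the grasp point.
Start: joints at [1.163, 0.434, 0.025, 1.573, -0.012, 1.134, -0.075], TCP at [0.188, -0.596, 0.227] pointing down, gripper open.
Joint ranges: [-2.62, 2.62], [-0.44, 2.09], [-1.27, 1.32], [0.08, 2.57], [-1.32, 4.46], [0.12, 2], [-2.74, 2.74]. Speed limits (rad/s): [2.22, 2.22, 3.01, 3.01, 3.14, 3.14, 3.14].

## Interface

Orientations are given as a rotation vector (axis times angle).
In Python, from cell import arm gives the robot as it stands.
- The arm moves only by the tool jog_arm, never from a script. Its argument "rows" is a list of rows, each a list of 3 entries, a list of its own where there are three numbers: the shift along the world's x, y, z in cm, then the turn, a rotation vector about the world's x, y, z in degrees, then the opening, from 0 (shut) to 1 (fully open). A call has 1 to 8 rows; each row is the pose to reach, as a shift and turn from the pose commanded when the call began; what a row does not reach only later rows make up. A row lasts 1/8 s, in which the tool goes at most 62.5 mm and 10.7 degrees, less where a joint would pass 70% of its speed; a pose out of reach is approached as far as the arm can. A call with a gripper value outside its range is refused whole. The fingers move at their own pace and stop on an object; "newtons" is the grip in N (left out, the last holds). Time passes only in rows, so rows that repeat a pose let the fingers close. It gives the time, the measured TCP pose, the force, the opening and the grip force at its end, in the units of the state.
- arm.observe(): the state, without advancing time (a new reading comes with each control period).
- arm.get_image(name): name is "scene" or "top" or "wrist"; returns a dict with "img" (400x640x3 uint8, red, green, blue), "depth" (400x640 float32, m along the optical axis (not along the pixel's ray), 0 where there is no reading), "fx", "fy", "cx", "cy" (pixels), "rvec" (rotation vector, rad) and "tvec" (3), from world to camera coordinates, as OpenCV has them; the wrist camera has in their place "mount" (4x4, takes a point from camera to tool coordinates, whose origin is the TCP and whose axes are the flange's). Camera axes: x right, y down, z forward; pixel columns grow to the right and rows downward; lengths in m; the calibration is good to about 2 mm. The wrist camera is an equidistant fisheye: a pixel r from the principal point sees the ray r / f radians off the axis. A picture is of the moment at which its call begins: read the wrist's pose just before it.
- arm.sign_off(): hands the job in; it is judged then, once.
The state is a dict: "clock": time; "joints": joint angles; "dq": joint speeds; "joint_efforts": joint torques, N m; "position": TCP position; "ee_rot": TCP orientation; "force": force on the tool from outside, world axes, zero at the start; "ft_torque": the same for the moment, N m; "width": opening from 0.0 (shut) to 1.0 (fully open); "gripper_force": force on a finger pad.
Only numpy, scipy, OpenCV 4.12 (cv2) and the standard library are available. Lean on these libraries where they do the work, as an engineer would, in place of code of your own. Each camera call takes 0.05 s, during which the arm holds its last target. There are 200 camera calls.

## Task

Reassemble the swivel joint of the monitor arm: put the orange friction disc on the splined hub first, with its tab pointing to the side of the yellow-banded link arm as nearly as the splines allow, let go, then the dark steel separator plate on top of it with its tab on the opposite side. Each must slide down the splines fully home, flat on what lies below; the hub stands turned by some angle, so feel for the splines with light pressure (never more than about 4 kg) and do not force them. Leave everything else on the desk alone.

Things in the scene. Friction and masses are not known exactly. Their poses are not given: they have to be found in the camera images.
- disc: Orange friction disc, about 50 g. Eight-sided plate, flat, 10 mm thick, 52 mm across flats; origin: centre of its underside, z up; x along its tab, which is 14 mm wide, 5 mm thick and ends 48 mm out. Grip the free flats facing +y and -y. Hole 35 mm across with four inner teeth, 10 mm wide, at 45, 135, 225, 315 degrees from the tab, reaching in to 11 mm from the axis: between them a cross-shaped gap along x and y for the splines.
- disc_tab (a point): point on the disc's tab, 40 mm from its axis, 2.5 mm above its underside
- separator: Dark steel separator plate, about 100 g. Eight-sided plate, flat, 10 mm thick, 52 mm across flats; origin: centre of its underside, z up; x along its tab, which is 14 mm wide, 5 mm thick and ends 48 mm out. Grip the free flats facing +y and -y. Hole 35 mm across with four inner teeth, 10 mm wide, at 45, 135, 225, 315 degrees from the tab, reaching in to 11 mm from the axis: between them a cross-shaped gap along x and y for the splines.
- separator_tab (a point): point on the separator's tab, 40 mm from its axis, 2.5 mm above its underside
- joint_base: Swivel foot of the monitor arm, fixed to the desk: aluminium flange 92 mm across, 12 mm high; a link arm (34 mm wide, 16 mm high, yellow band) runs out to 125 mm in its +y. Origin: centre of its underside, z up. A dark shoulder 38 mm across rises to 30 mm height and carries the steel hub: a core 20 mm across up to 61 mm height, then a cone to the tip at 68 mm, with four splines.
- hub_splines (a point): on the hub's axis, 53 mm high: top of the splines, a cross 32 mm over the tips of bars 6 mm wide, from 30 to 53 mm height. The cross is turned anticlockwise (from above) from the base's x and y by an unknown 0.2 to 0.95 rad that no pose shows; it stays put under light handling (0.6 N m friction). A plate drops on only within about 5 degrees of it (play 1 to 1.2 mm); else it rests on the spline tops.
- seat (a point): on the hub's axis, 30 mm above the desk: top of the shoulder, where the underside of the disc ends; the separator's underside ends 10 mm above it. Axes as joint_base. Splines leave four turns a quarter apart; any that ends with the tab within 60 degrees of the base's +y (disc) or -y (separator) is right.
- cap: the joint's round black plastic cap, 52 mm across, 18 mm high; a bystander, origin at the centre of its underside, leave alone
- screwdriver: screwdriver lying flat, about 200 mm long; a bystander, leave alone
- keypad: lilac keypad, 90 x 150 x 22 mm; a bystander, origin at the centre of its underside, leave alone
- mouse: grey upright mouse, 72 mm across, 55 mm high; a bystander, origin at the centre of its underside, leave alone
- tumbler: cream drinking tumbler with red lid, 88 mm across, 200 mm high; a bystander, origin at the centre of its underside, leave alone
- drive: black external drive, 80 x 115 x 22 mm; a bystander, origin at the centre of its underside, leave alone
Mind the look-alikes: they are no part of the job. There is more than one size of the disc; the one meant has the size given above. There is more than one size of the separator; the one meant has the size given above.

How it is judged:
On the way:
1. the orange disc is home on the hub, tab on the link arm's side, and released, while the separator is still away from the hub (horizontal distance between disc and seat below 0.004 m and z of disc in the frame of seat between -0.003 and 0.002 m and angle between disc's own z axis and vertical below 0.08 rad and y of disc_tab in the frame of seat above 0.018 m and linear speed of disc below 0.01 m/s and contact force between the fingers and disc below 0.1 N and horizontal distance between separator and seat above 0.08 m), for 0.2 s.
At the end, for the whole second after the job is handed in: Disc on the shoulder (underside within 2 mm, centred to 4 mm, tilt under 0.08 rad), tab point 18 mm or more to the link arm's side; separator likewise on the disc, underside 10 mm above the seat, tab point 18 mm or more to the opposite side. Both released and at rest (horizontal distance between each of disc, separator and seat below 0.004 m and z of disc in the frame of seat between -0.003 and 0.002 m and angle between each of disc, separator's own z axis and vertical below 0.08 rad and y of disc_tab in the frame of seat above 0.018 m and z of separator in the frame of seat between 0.007 and 0.012 m and y of separator_tab in the frame of seat below -0.018 m and linear speed of each of disc, separator below 0.01 m/s and contact force between the fingers and disc below 0.1 N and contact force between the fingers and separator below 0.1 N); the robot touches nothing.
It fails at once if the swivel joint is pressed with more than 40 N (contact force between joint_base and anything else above 40 N).
It fails at once if another thing on the desk is moved by more than 20 mm (distance of any of cap, screwdriver, keypad, mouse, tumbler, drive from where it was at the start of the episode above 0.02 m).
It also fails if it takes over 72 s, if anything falls off the work surface, if the arm or the gripper's body presses on something with over 40 N, if the wrist force passes 120 N, or if a joint passes its speed limit or range.

## Working session

There is one attempt and no reset: what is moved stays moved. The work goes in short steps, Python scripts to look and compute and a tool call to move; the robot and the scene stay as the last step left them, time stands still between calls to the robot, and variables do not carry over. Pictures are saved under pics/ and viewed, at most 10 in all, crops included, and the job is handed in when it is done.

Besides the shell and the picture viewer there is one more tool, called after "Request:" by a JSON object that holds its "method" and its "body", one argument or row to a line. jog_arm: Moves the arm, as the interface text tells. Its arguments: {"type":"object","properties":{"rows":{"type":"array","items":{"type":"array"}},"newtons":{"type":"number"}},"required":["rows"]}

```bash
mkdir -p pics; cat > h.py <<'E'
import numpy as np, cv2
from cell import arm
def save(name,fn):
    d=arm.get_image(name); cv2.imwrite('pics/'+fn+'.png',d['img'][:,:,::-1]); np.savez('pics/'+fn+'.npz',**d); return d
def world(d):
    R=cv2.Rodrigues(np.array(d['rvec'],float))[0]; t=np.array(d['tvec'],float).ravel()
    v,u=np.mgrid[:400,:640]; z=d['depth']
    P=np.stack([(u-d['cx'])/d['fx']*z,(v-d['cy'])/d['fy']*z,z],-1)
    return (P-t)@R
E
python3 - <<'E'
from h import *
d=save('top','top0'); W=world(d); s=save('scene','scene0')
print(arm.observe()); print(d['fx'],d['cx'],d['cy'],d['tvec'],d['rvec'])
for p in [(100,100),(320,200),(540,300)]: print(p,W[p[1],p[0]])
E
```

```text
{'clock': 0.1, 'joints': array([ 1.1633692 ,  0.43516848,  0.02495794,  1.57401366, -0.01159739,
        1.1339834 , -0.07511895]), 'dq': array([-0.00098325, -0.00050118, -0.00096224, -0.0015429 ,  0.00093666,
        0.0021514 , -0.0016864 ]), 'joint_efforts': array([ 3.56596720e-03, -6.69143844e+01,  9.88398939e-01, -3.15153408e+01,
       -6.04574662e-02,  3.72947613e-02, -2.46014946e-05]), 'position': array([ 0.18739937, -0.59576192,  0.22601091]), 'ee_rot': array([-3.10382046e+00, -4.76645594e-01,  5.34796940e-04]), 'force': array([-0.22136845, -0.081265  , -0.11819737]), 'ft_torque': array([-0.02601326, -0.02142515,  0.05789432]), 'gripper_force': 0.0, 'width': 1.0000919805248776}
432.8127475839152 322.3107826460875 198.74333780686766 [0.01300567 0.54910722 1.34784767] [ 2.19244972 -2.16110472  0.0815285 ]
(100, 100) [ 0.8671636   0.75872581 -0.00338968]
(320, 200) [0.54639031 0.02842095 0.00170389]
(540, 300) [ 0.24077565 -0.66821837  0.00147217]
```

View pics/top0.png

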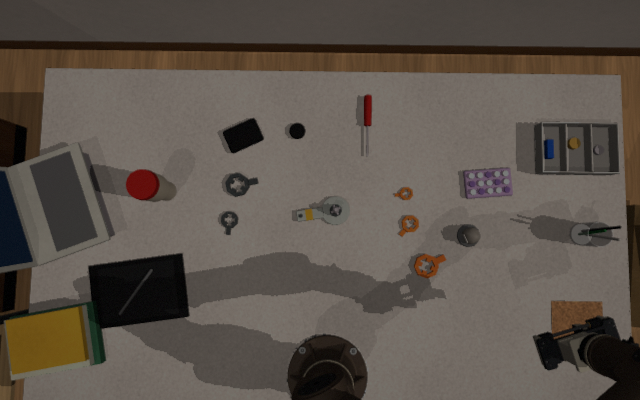

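View pics/scene0.png

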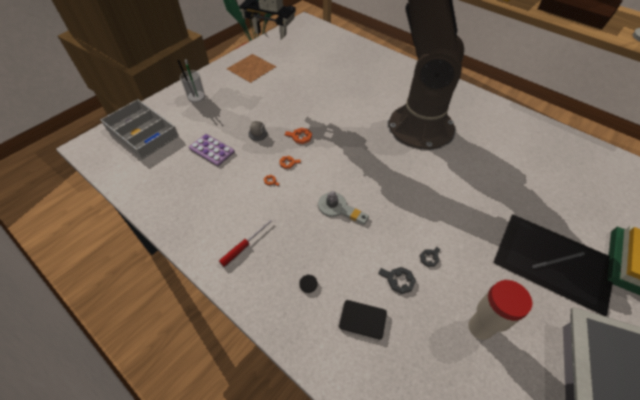

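Top view shows the orange candidates at (404,193) small, (409,225) middle and (427,265) large. The dark plates are at (237,183) large and (230,220) small. The hub is at (335,210), with the link arm running left to (298,215). Next I measure sizes and view one crop.

```bash
cat >> h.py <<'E'
def blob(W,mask,seed,r=30,zr=(0.004,0.02)):
    v,u=np.mgrid[:400,:640]
    m=(mask&(np.hypot(u-seed[0],v-seed[1])<r)).astype(np.uint8)
    n,l,st,c=cv2.connectedComponentsWithStats(m)
    k=1+np.argmax(st[1:,4]); mm=l==k
    return mm
E
python3 - <<'E'
from h import *
d=np.load('pics/top0.npz'); W=world(d); I=d['img'].astype(int); hsv=cv2.cvtColor(d['img'],cv2.COLOR_RGB2HSV)
org=(hsv[:,:,1]>150)&(hsv[:,:,0]<15)&(hsv[:,:,2]>90)
drk=(I.sum(-1)<260)
desk=np.median(W[150:350,200:450,2]); print('desk z',desk)
for n,m,s in [('o1',org,(404,193)),('o2',org,(409,225)),('o3',org,(427,265)),('g1',drk,(237,183)),('g2',drk,(230,220))]:
    mm=blob(W,m,s,24); z=np.percentile(W[mm][:,2],70); P=W[mm][:,:2]
    (c,sz,a)=cv2.minAreaRect((P*1000).astype(np.float32))
    pc=P.mean(0); print(n,mm.sum(),'z',z.round(4),'mean',pc.round(4),'rect',np.round(c,1),np.round(sz,1),round(a,1))
c=d['img'][160:290,210:460,::-1]
big=cv2.resize(c,None,fx=3.2,fy=3.2,interpolation=cv2.INTER_CUBIC); cv2.imwrite('pics/crop1.png',cv2.convertScaleAbs(big,alpha=1.4))
print('hub top',W[200:222,322:348,2].max(), W[210,335],W[215,300])
E
```

```text
desk z 0.0002520147915195508
o1 82 z 0.0084 mean [ 0.5701 -0.2406] rect [ 568.5 -241.3] [36.6 48.9] 37.7
o2 152 z 0.0107 mean [ 0.4701 -0.2527] rect [ 471.5 -249.8] [50.7 68.1] 21.7
o3 303 z 0.0148 mean [ 0.3488 -0.315 ] rect [ 370.6 -173.7] [386.7  73.2] 80.8
g1 552 z 0.013 mean [0.5936 0.2932] rect [545.8 169.7] [374.   85.4] 68.5
g2 296 z 0.0099 mean [0.4751 0.3215] rect [473.3 318.6] [72.4 62.8] 30.4
hub top 1.388052884257986 [ 0.51116259 -0.01862918  0.06901855] [0.49657181 0.09085412 0.01782542]
```

View pics/crop1.png

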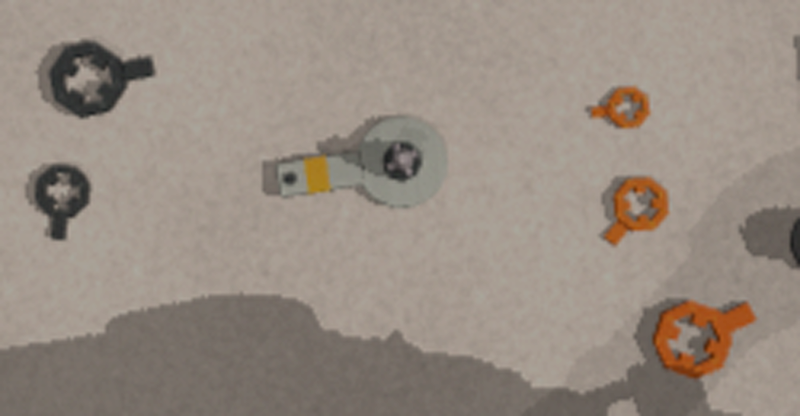

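The right-sized ones are the middle orange at (409,225), about 50 x 70 mm and 10 mm high, and the smaller dark plate at (230,220). The others are oversized or undersized. Now poses.

```bash
cat >> h.py <<'E'
from scipy.optimize import minimize
from scipy.spatial.transform import Rotation as Rot
def fitplate(P):
    """P: Nx2 points (m) on the plate's top/tab: centre & tab angle by template raster overlap"""
    g=0.001; o=P.mean(0); n=160
    H=np.zeros((n,n),np.uint8)
    for p in P:
        i=np.round((p-o)/g).astype(int)+n//2
        if (i>=0).all() and (i<n).all(): H[i[1],i[0]]=1
    H=cv2.morphologyEx(H,cv2.MORPH_CLOSE,np.ones((5,5),np.uint8)).astype(np.float32)
    yy,xx=np.mgrid[:n,:n]; X=(xx-n//2)*g; Y=(yy-n//2)*g
    def tmpl(c,a):
        x=(X-c[0])*np.cos(a)+(Y-c[1])*np.sin(a); y=-(X-c[0])*np.sin(a)+(Y-c[1])*np.cos(a)
        r=np.max([abs(x*np.cos(k)+y*np.sin(k)) for k in np.arange(4)*np.pi/4],0)
        body=r<.026; tab=(abs(y)<.007)&(x>0)&(x<.048)
        rho=np.hypot(x,y); u=(abs(x)+abs(y))/2**.5; w=abs(abs(x)-abs(y))/2**.5
        hole=(rho<.0175)&~((w<.005)&(u>.011))
        return (body|tab)&~hole
    best=max(((lambda T:(H*T).sum()/np.maximum(H,T).sum())(tmpl((cx,cy),a)),cx,cy,a) for a in np.arange(0,2*np.pi,.2) for cx in np.arange(-.012,.0121,.004) for cy in np.arange(-.012,.0121,.004))
    b=best
    for st,sa in [(.002,.08),(.001,.04),(.0005,.02)]:
        b=max([b]+[(lambda T:(H*T).sum()/np.maximum(H,T).sum())(tmpl((b[1]+i*st,b[2]+j*st),b[3]+k*sa))+0 or 0 for i in()for j in()for k in()] if 0 else [( (lambda T:(H*T).sum()/np.maximum(H,T).sum())(tmpl((b[1]+i*st,b[2]+j*st),b[3]+k*sa)),b[1]+i*st,b[2]+j*st,b[3]+k*sa) for i in range(-2,3) for j in range(-2,3) for k in range(-3,4)]+[b])
    return o+b[1:3],b[3],b[0]
E
python3 - <<'E'
import re
s=open('h.py').read()
i=s.index('        b=max([b]+[(lambda'); j=s.index('    return o+b')
s=s[:i]+"        b=max([((lambda T:(H*T).sum()/np.maximum(H,T).sum())(tmpl((b[1]+i*st,b[2]+j*st),b[3]+k*sa)),b[1]+i*st,b[2]+j*st,b[3]+k*sa) for i in range(-2,3) for j in range(-2,3) for k in range(-3,4)])\n"+s[j:]
open('h.py','w').write(s)
E
python3 - <<'E'
from h import *
d=np.load('pics/top0.npz'); I=d['img'].astype(int); hsv=cv2.cvtColor(d['img'],cv2.COLOR_RGB2HSV); W=world(d)
org=(hsv[:,:,1]>150)&(hsv[:,:,0]<15)&(hsv[:,:,2]>90)
for n,m,s in [('disc',org,(409,225)),('sep',(I.sum(-1)<210),(230,220))]:
    mm=blob(W,m,s,24); c,a,q=fitplate(W[mm][:,:2]); print(n,mm.sum(),c.round(4),'tab deg',np.degrees(a).round(1),'iou',q)
box=np.zeros((400,640),bool); box[190:235,280:355]=1
hub=box&(W[:,:,2]>.045)&(W[:,:,2]<.08); print('hub',W[hub].mean(0),hub.sum())
fl=box&(W[:,:,2]>.008)&(W[:,:,2]<.0145); P=W[fl]; print('flange y min', P[:,1].min(), P[:,0].min(),P[:,0].max())
ln=box&(W[:,:,2]>.0145)&(W[:,:,2]<.02)&(W[:,:,1]>.03);P=W[ln]; print('link',P.mean(0),P[:,1].max(),cv2.minAreaRect((P[:,:2]*1000).astype(np.float32)))
w=arm.get_image('wrist'); print(w['mount'].round(4),w['fx'],w['cx'],w['cy'])
E
```

```text
disc 152 [ 0.4751 -0.2587] tab deg 140.9 iou 0.53085744
sep 220 [0.4802 0.3175] tab deg 175.3 iou 0.7576227
hub [ 0.51404197 -0.02074689  0.06093561] 50
flange y min -0.07136231730110033 0.44021999983824367 0.5735456356229046
link [0.49935072 0.06615628 0.01716216] 0.10381591780684692 ((500.26678466796875, 66.0516128540039), (33.45702362060547, 73.56717681884766), 7.020566940307617)
[[ 1.200e-03 -9.698e-01 -2.438e-01  6.630e-02]
 [ 1.000e+00  9.000e-04  1.300e-03  4.000e-04]
 [-1.100e-03 -2.438e-01  9.698e-01 -1.573e-01]
 [ 0.000e+00  0.000e+00  0.000e+00  1.000e+00]] 309.70691628693146 318.5393973402896 194.34078305212844
```

Request:
{"method": "jog_arm", "body": {
  "rows": [
    [[28.7, 33.7, -9], [0, 0, -56.5], 1],
    [[28.7, 33.7, -9], [0, 0, -56.5], 1],
    [[28.7, 33.7, -9], [0, 0, -56.5], 1],
    [[28.7, 33.7, -9], [0, 0, -56.5], 1],
    [[28.7, 33.7, -9], [0, 0, -56.5], 1],
    [[28.7, 33.7, -9], [0, 0, -56.5], 1],
    [[28.7, 33.7, -9], [0, 0, -56.5], 1],
    [[28.7, 33.7, -9], [0, 0, -56.5], 1]
  ],
  "newtons": 15
}}

```text
clock: 1.15
position: [0.4767, -0.255, 0.1358]
ee_rot: [-2.962, 1.041, 0.002]
force: [-0.0, -0.6, 0.2]
width: 1.0
gripper_force: 0.0
```

```bash
cat >> h.py <<'E'
def ortho(d,o,c,z,half=.06,g=.0005):
    """bird's-eye picture of plane z around c; columns = +x world, rows = +y world"""
    n=int(2*half/g); yy,xx=np.mgrid[:n,:n]
    P=np.stack([c[0]-half+xx*g,c[1]-half+yy*g,np.full((n,n),z)],-1)
    T=(P-o['position'])@Rot.from_rotvec(o['ee_rot']).as_matrix()
    M=np.array(d['mount']); C=(T-M[:3,3])@M[:3,:3]
    rr=np.hypot(C[...,0],C[...,1]); th=np.arctan2(rr,C[...,2]); k=d['fx']*th/np.maximum(rr,1e-9)
    return cv2.remap(d['img'],(d['cx']+k*C[...,0]).astype(np.float32),(d['cy']+k*C[...,1]).astype(np.float32),cv2.INTER_LINEAR),P
E
python3 - <<'E'
from h import *
o=arm.observe(); d=save('wrist','w1')
B,P=ortho(d,o,(.475,-.259),.0102); hsv=cv2.cvtColor(B,cv2.COLOR_RGB2HSV)
m=(hsv[:,:,1]>140)&(hsv[:,:,0]<16)&(hsv[:,:,2]>60)
c,a,q=fitplate(P[m][:,:2]); print(c.round(4),np.degrees(a).round(1),q,o['position'],o['ee_rot'])
# turn needed
R=Rot.from_rotvec(o['ee_rot']).as_matrix(); print('tool y deg',np.degrees(np.arctan2(R[1,1],R[0,1])))
cv2.imwrite('pics/w1both.png',cv2.hconcat([cv2.resize(B,(400,400))[:,:,::-1],cv2.resize(d['img'],(400,250))[:,:,::-1].copy() if 0 else cv2.resize(d['img'],(400,400))[:,:,::-1]]))
E
```

```text
[ 0.4768 -0.2579] 139.8 0.88098764 [ 0.47666291 -0.25495745  0.1358461 ] [-2.96232080e+00  1.04137174e+00  1.50628372e-03]
tool y deg -128.73718972176704
```

View pics/w1both.png

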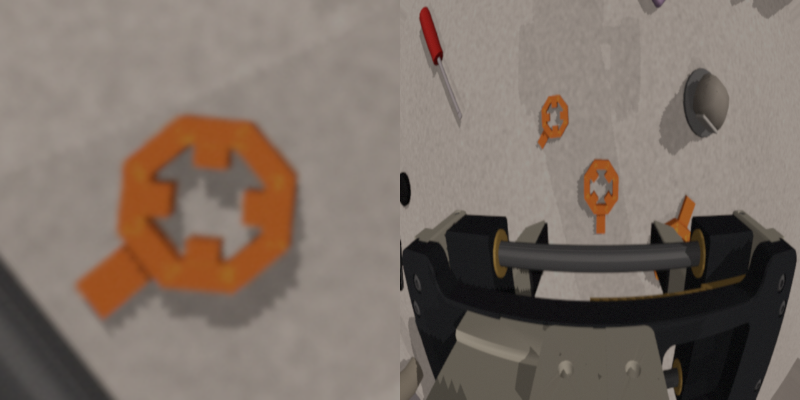

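Disc at (0.4768, -0.2579), tab at 139.8°. Descending.

Request:
{"method": "jog_arm", "body": {
  "rows": [
    [[0.2, 0.1, -5], [0, 0, -1.5], 0.85],
    [[0.2, 0.1, -10], [0, 0, -1.5], 0.85],
    [[0.2, 0.1, -10], [0, 0, -1.5], 0.85],
    [[0.2, 0.1, -10], [0, 0, -1.5], 0.85],
    [[0.2, 0.1, -10], [0, 0, -1.5], 0.85]
  ]
}}

```text
clock: 1.82
position: [0.4778, -0.259, 0.0388]
ee_rot: [2.947, -1.089, 0.005]
force: [0.1, -0.1, 0.2]
width: 0.851
gripper_force: 0.0
```

Request:
{"method": "jog_arm", "body": {
  "rows": [
    [[-0.1, 0.1, -2.5], [0, 0, 0], 0.85],
    [[-0.1, 0.1, -3.6], [0, 0, 0], 0.85],
    [[-0.1, 0.1, -3.6], [0, 0, 0], 0.85],
    [[-0.1, 0.1, -3.6], [0, 0, 0], 0.5],
    [[-0.1, 0.1, -3.6], [0, 0, 0], 0.5],
    [[-0.1, 0.1, -3.6], [0, 0, 0], 0.4],
    [[-0.1, 0.1, -3.6], [0, 0, 0], 0.4],
    [[-0.1, 0.1, -3.6], [0, 0, 0], 0.4]
  ],
  "newtons": 15
}}

```text
clock: 2.82
position: [0.4757, -0.2573, 0.001]
ee_rot: [2.947, -1.088, 0.001]
force: [-0.9, 0.5, 4.9]
width: 0.56
gripper_force: 15.0
```

Request:
{"method": "jog_arm", "body": {
  "rows": [
    [[0, 0, 6], [0, 0, 0], 0.4],
    [[0, 2, 12], [0, 0, 0], 0.4],
    [[-0.5, 8, 16], [0, 0, 0], 0.4],
    [[-1, 14, 16], [0, 0, 0], 0.4],
    [[-1.5, 20, 16], [0, 0, 0], 0.4],
    [[-1.7, 26, 16], [0, 0, 0], 0.4],
    [[-1.7, 28, 16], [0, 0, 0], 0.4],
    [[-1.7, 28, 16], [0, 0, 0], 0.4]
  ]
}}

```text
clock: 3.82
position: [0.4582, 0.0248, 0.1606]
ee_rot: [-2.949, 1.082, 0.001]
force: [0.3, 0.2, -0.6]
width: 0.567
gripper_force: 15.0
```

```bash
python3 - <<'E'
from h import *
o=arm.observe(); d=save('wrist','w2'); print(o['position'],o['ee_rot'],o['width'],o['gripper_force'],o['force'])
A=ortho(d,o,(.512,-.02),.053,half=.03,g=.00015)[0]; F=ortho(d,o,(.51,.0),.012,half=.1,g=.0005)[0]
S=ortho(d,o,o['position'][:2],o['position'][2]+.008,half=.06,g=.0003)[0]
pics=[cv2.resize(x,(400,400)) for x in (A,F)]
cv2.imwrite('pics/w2b.png',cv2.hconcat(pics)[:,:,::-1])
E
```

```text
[0.45822322 0.02475115 0.1606137 ] [-2.94896702e+00  1.08235681e+00  7.34033244e-04] 0.5665823463616974 14.964254200458527 [ 0.26289136  0.16292107 -0.64540986]
```

View pics/w2b.png

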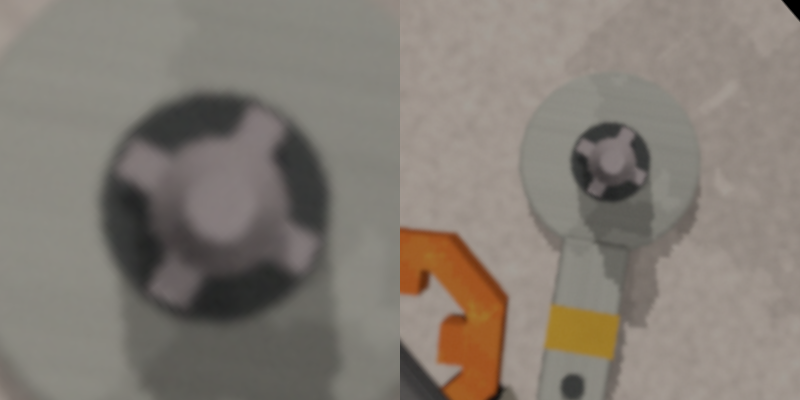

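The left panel (0.15 mm/px) shows the spline tips at (263,120), (300,258), (172,293) and (138,157). That puts the cross at about 30° world, with the hub centre at about (0.5148, -0.0190). The right panel shows the link arm running at about 98°, so the disc's tab should go to about 120°. Now refining.

```bash
cat >> h.py <<'E'
def cross(B,P,c0,z0=None):
    G=cv2.cvtColor(B,cv2.COLOR_RGB2GRAY).astype(float); best=None
    def ev(c):
        X=P[...,0]-c[0];Y=P[...,1]-c[1]; r=np.hypot(X,Y); m=(r>.0115)&(r<.0155)
        th=np.arctan2(Y,X)[m]; g=G[m]-G[m].mean(); z=(g*np.exp(4j*th)).sum(); return abs(z),np.degrees(np.angle(z))/4
    best=max((ev((c0[0]+i*.00025,c0[1]+j*.00025))+(c0[0]+i*.00025,c0[1]+j*.00025)) for i in range(-10,11) for j in range(-10,11))
    return best
E
python3 - <<'E'
from h import *
d=dict(np.load('pics/w2.npz')); o=arm.observe()
B,P=ortho(d,o,(.5148,-.019),.053,half=.025,g=.00015); print('cross',cross(B,P,(.5148,-.019)))
R=Rot.from_rotvec(o['ee_rot']).as_matrix(); print('tool',o['position'],'y deg',np.degrees(np.arctan2(R[1,1],R[0,1])))
for h in (.007,.009,.011):
    B,P=ortho(d,o,o['position'][:2],o['position'][2]+h); hsv=cv2.cvtColor(B,cv2.COLOR_RGB2HSV)
    m=(hsv[:,:,1]>140)&(hsv[:,:,0]<16)&(hsv[:,:,2]>60); c,a,q=fitplate(P[m][:,:2]); print(h,c.round(4),np.degrees(a).round(1),round(q,3))
B,P=ortho(d,o,(.5,.05),.016,half=.06); hsv=cv2.cvtColor(B,cv2.COLOR_RGB2HSV); m=(hsv[:,:,1]>130)&(hsv[:,:,0]>17)&(hsv[:,:,0]<30)
print('band',m.sum(),P[m].mean(0),cv2.minAreaRect((P[m][:,:2]*1000).astype(np.float32)))
E
```

```text
cross (np.float64(243967.36132673407), np.float64(28.808764111301667), 0.51505, -0.020999999999999998)
tool [0.45836493 0.02300719 0.1606043 ] y deg -130.44596506935682
0.007 [0.4596 0.0221] 139.8 0.582
0.009 [0.4602 0.0216] 139.8 0.587
0.011 [0.4604 0.022 ] 140.9 0.591
band 2823 [0.50094439 0.06263886 0.016     ] ((482.2432861328125, 59.54053497314453), (72.171142578125, 21.04306983947754), 9.462322235107422)
```

```bash
python3 - <<'E'
from h import *
o=arm.observe(); d=save('wrist','w3')
B,P=ortho(d,o,(.515,-.0193),.053,half=.025,g=.00015); print('cross',cross(B,P,(.515,-.0193)))
for z,r0 in((.012,.046),(.030,.019)):
    B,P=ortho(d,o,(.515,-.0193),z,half=.06,g=.0003); cv2.imwrite(f'pics/f{z}.png',B[:,:,::-1])
R=Rot.from_rotvec(o['ee_rot']).as_matrix(); print('tool',o['position'],'y deg',np.degrees(np.arctan2(R[1,1],R[0,1])))
B,P=ortho(d,o,o['position'][:2],o['position'][2]+.009); hsv=cv2.cvtColor(B,cv2.COLOR_RGB2HSV)
m=(hsv[:,:,1]>140)&(hsv[:,:,0]<16)&(hsv[:,:,2]>60); c,a,q=fitplate(P[m][:,:2]); print(c.round(4),np.degrees(a).round(1),round(q,3))
E
```

```text
cross (np.float64(243751.8204944539), np.float64(28.771018671974115), 0.515, -0.01905)
tool [0.45836493 0.02300719 0.1606043 ] y deg -130.44596506935682
[0.4602 0.0216] 139.8 0.588
```

Request:
{"method": "jog_arm", "body": {
  "rows": [
    [[2.8, -2, 0], [0, 0, -10], 0.4],
    [[5.6, -4.1, 0], [0, 0, -21], 0.4],
    [[5.6, -4.1, -3], [0, 0, -21], 0.4],
    [[5.6, -4.1, -7.6], [0, 0, -21], 0.4],
    [[5.6, -4.1, -7.6], [0, 0, -21], 0.4],
    [[5.6, -4.1, -7.6], [0, 0, -21], 0.4],
    [[5.6, -4.1, -7.6], [0, 0, -21], 0.4]
  ]
}}

```text
clock: 4.8
position: [0.5158, -0.0185, 0.0865]
ee_rot: [-2.698, 1.607, -0.004]
force: [0.3, -1.0, -0.4]
width: 0.567
gripper_force: 15.0
```

```bash
cat >> h.py <<'E'
def st():
    o=arm.observe(); R=Rot.from_rotvec(o['ee_rot']).as_matrix()
    print(round(o['clock'],2),'pos mm',(o['position']*1000).round(2),'ydeg',np.degrees(np.arctan2(R[1,1],R[0,1])).round(2),'tilt',np.degrees(np.arccos(-R[2,2])).round(2),'F',o['force'].round(2),'T',o['ft_torque'].round(2),'w',round(o['width'],3),o['gripper_force'].round(1)); return o
E
python3 - <<'E'
from h import *
o=st(); d=save('wrist','w4'); o=st()
B,P=ortho(d,o,(.515,-.0193),.064,half=.03,g=.00015); S,_=ortho(d,o,o['position'][:2],o['position'][2]+.008,half=.05,g=.00025)
cv2.imwrite('pics/w4b.png',cv2.hconcat([B,S])[:,:,::-1])
E
```

```text
Traceback (most recent call last):
  File "h.py", line 56, in st
    print(round(o['clock'],2),'pos mm',(o['position']*1000).round(2),'ydeg',np.degrees(np.arctan2(R[1,1],R[0,1])).round(2),'tilt',np.degrees(np.arccos(-R[2,2])).round(2),'F',o['force'].round(2),'T',o['ft_torque'].round(2),'w',round(o['width'],3),o['gripper_force'].round(1)); return o
                                                                                                                                                                                                                                                      ^^^^^^^^^^^^^^^^^^^^^^^^
AttributeError: 'float' object has no attribute 'round'
```

```bash
sed -i "s/o\['gripper_force'\].round(1)/round(o['gripper_force'],1)/" h.py
python3 - <<'E'
from h import *
o=st(); d=save('wrist','w4'); o=st(); d=save('wrist','w5')
B,P=ortho(d,o,(.515,-.0193),.064,half=.03,g=.00015); S,_=ortho(d,o,o['position'][:2],o['position'][2]+.008,half=.05,g=.00025)
cv2.imwrite('pics/w4b.png',cv2.hconcat([B,S])[:,:,::-1])
E
```

```text
4.8 pos mm [515.76 -18.54  86.46] ydeg -151.57 tilt 0.16 F [ 0.29 -0.99 -0.39] T [ 0.13 -0.06 -0.05] w 0.567 15.0
4.85 pos mm [515.64 -18.38  86.32] ydeg -151.56 tilt 0.16 F [-0.8  -0.53 -1.17] T [ 0.19 -0.02 -0.02] w 0.563 15.0
```

View pics/w4b.png

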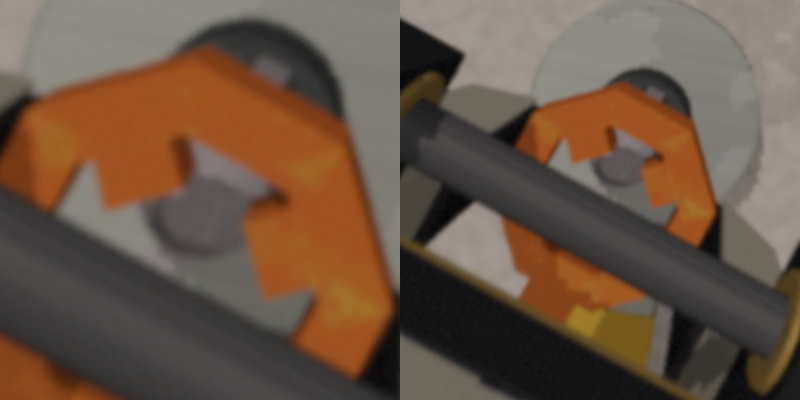

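Tab at about 118.5°, with the hub tip visible inside the hole. Shifting slightly and lowering until the disc is just above the spline tops.

Request:
{"method": "jog_arm", "body": {
  "rows": [
    [[-0.1, 0.1, -1], [0, 0, 0], 0.4],
    [[-0.1, 0.1, -1.8], [0, 0, 0], 0.4],
    [[-0.1, 0.1, -2.4], [0, 0, 0], 0.4],
    [[-0.1, 0.1, -2.9], [0, 0, 0], 0.4],
    [[-0.1, 0.1, -2.9], [0, 0, 0], 0.4]
  ]
}}

```text
clock: 5.52
position: [0.5131, -0.0177, 0.0551]
ee_rot: [2.698, -1.607, -0.001]
force: [-0.8, -3.6, -2.8]
width: 0.563
gripper_force: 15.0
```

Request:
{"method": "jog_arm", "body": {
  "rows": [
    [[0.05, 0, 0], [0, 0, 0], 0.4],
    [[0.1, 0, 0], [0, 0, 0], 0.4],
    [[0.1, 0, -0.2], [0, 0, 0], 0.4],
    [[0.1, 0, -0.4], [0, 0, 0], 0.4],
    [[0.1, 0, -0.4], [0, 0, 0], 0.4]
  ]
}}

```text
clock: 6.15
position: [0.5148, -0.0181, 0.052]
ee_rot: [2.698, -1.608, 0.001]
force: [-0.6, -5.1, -0.9]
width: 0.563
gripper_force: 15.0
```

Request:
{"method": "jog_arm", "body": {
  "rows": [
    [[0, -0.1, 0], [0, 0, 0], 0.4],
    [[0, -0.1, -0.2], [0, 0, 0], 0.4],
    [[0, -0.1, -0.4], [0, 0, 0], 0.4],
    [[0, -0.1, -0.4], [0, 0, 0], 0.4]
  ]
}}

```text
clock: 6.65
position: [0.5148, -0.0182, 0.0476]
ee_rot: [-2.699, 1.607, -0.0]
force: [-0.1, -2.9, -1.5]
width: 0.568
gripper_force: 15.0
```

The underside is already below the spline tops with no axial force, so it has engaged. Continuing down.

Request:
{"method": "jog_arm", "body": {
  "rows": [
    [[0, -0.1, -0.3], [0, 0, 0], 0.4],
    [[0, -0.1, -0.6], [0, 0, 0], 0.4],
    [[0, -0.1, -0.9], [0, 0, 0], 0.4],
    [[0, -0.1, -1.2], [0, 0, 0], 0.4],
    [[0, -0.1, -1.4], [0, 0, 0], 0.4],
    [[0, -0.1, -1.4], [0, 0, 0], 0.4]
  ]
}}

```text
clock: 7.4
position: [0.5144, -0.0192, 0.0335]
ee_rot: [2.699, -1.607, -0.001]
force: [-0.7, -1.0, -0.4]
width: 0.564
gripper_force: 15.0
```

Request:
{"method": "jog_arm", "body": {
  "rows": [
    [[0, 0, -0.15], [0, 0, 0], 0.4],
    [[0, 0, -0.25], [0, 0, 0], 0.4],
    [[0, 0, -0.35], [0, 0, 0], 0.4],
    [[0, 0, -0.35], [0, 0, 0], 0.4]
  ]
}}

```text
clock: 7.9
position: [0.5146, -0.0192, 0.0308]
ee_rot: [-2.699, 1.607, -0.0]
force: [-2.4, -0.6, 8.6]
width: 0.562
gripper_force: 15.0
```

Seated at z = 0.0308 with an 8.6 N reaction. Releasing and lifting.

Request:
{"method": "jog_arm", "body": {
  "rows": [
    [[0, 0, 0.1], [0, 0, 0], 0.8],
    [[0, 0, 0.1], [0, 0, 0], 0.8],
    [[0, 0, 0.1], [0, 0, 0], 0.8],
    [[0, 0, 3], [0, 0, 0], 0.8],
    [[0, 0, 8], [0, 0, 0], 0.8],
    [[0, 0, 12], [0, 0, 0], 0.8],
    [[0, 0, 12], [0, 0, 0], 0.8]
  ]
}}

```text
clock: 8.78
position: [0.5166, -0.0191, 0.1532]
ee_rot: [-2.696, 1.606, -0.008]
force: [0.5, -0.7, -0.8]
width: 0.798
gripper_force: 0.0
```

```bash
python3 - <<'E'
from h import *
o=st(); print(o['joints'].round(2)); arm.get_image('wrist'); o=st(); d=save('wrist','w6'); t=save('top','top1')
W=world(t); hsv=cv2.cvtColor(t['img'],cv2.COLOR_RGB2HSV)
B,P=ortho(d,o,(.515,-.0193),.040); hsv=cv2.cvtColor(B,cv2.COLOR_RGB2HSV)
m=(hsv[:,:,1]>140)&(hsv[:,:,0]<16)&(hsv[:,:,2]>60); c,a,q=fitplate(P[m][:,:2]); print(m.sum(),c.round(4),np.degrees(a).round(1),round(q,3))
cv2.imwrite('pics/w6b.png',cv2.resize(B,(400,400))[:,:,::-1])
E
```

```text
8.78 pos mm [516.62 -19.14 153.16] ydeg -151.54 tilt 0.34 F [ 0.46 -0.74 -0.8 ] T [ 0.12 -0.01  0.04] w 0.798 0.0
[-0.15  0.34  0.1   1.94 -0.04  0.86 -2.67]
8.82 pos mm [515.37 -19.14 151.33] ydeg -151.54 tilt 0.16 F [-0.61 -0.05 -0.04] T [ 0.12 -0.    0.04] w 0.797 0.0
6434 [ 0.5159 -0.0194] 119.2 0.862
```

View pics/w6b.png

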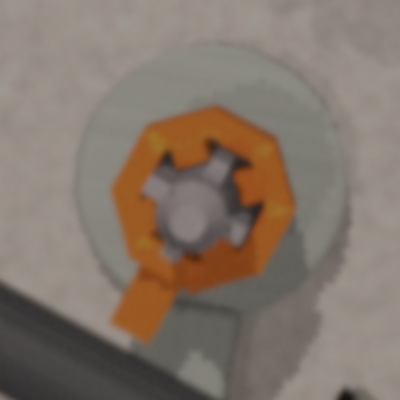

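The disc sits flat on the shoulder, splines in its gap, tab at 119° on the link arm's side. On to the separator.

Request:
{"method": "jog_arm", "body": {
  "rows": [
    [[0, 5, 0], [0, 0, 10], 0.85],
    [[-1, 11, 0], [0, 0, 20], 0.85],
    [[-2, 17, 0], [0, 0, 30], 0.85],
    [[-3, 23, 0], [0, 0, 40], 0.85],
    [[-3.5, 29, -1], [0, 0, 50], 0.85],
    [[-3.5, 33.7, -1.5], [0, 0, 57], 0.85],
    [[-3.5, 33.7, -1.5], [0, 0, 57], 0.85],
    [[-3.5, 33.7, -1.5], [0, 0, 57], 0.85]
  ]
}}

```text
clock: 9.93
position: [0.4791, 0.3165, 0.1338]
ee_rot: [3.137, -0.126, -0.003]
force: [-0.1, -0.2, -0.4]
width: 0.847
gripper_force: 0.0
```

```bash
python3 - <<'E'
from h import *
arm.get_image('wrist');arm.get_image('wrist'); o=st(); d=save('wrist','w7'); o2=st(); print(o['joints'].round(2))
B,P=ortho(d,o,(.48,.3175),.0102); g=cv2.cvtColor(B,cv2.COLOR_RGB2GRAY); t,m=cv2.threshold(g,0,1,cv2.THRESH_OTSU); print(t)
m=(g<t-20)
m=blob(None,np.pad(m,((0,160),(0,400))),(120,120),110)[:240,:240]
c,a,q=fitplate(P[m][:,:2]); print(m.sum(),c.round(4),np.degrees(a).round(1),round(q,3))
cv2.imwrite('pics/w7b.png',cv2.hconcat([cv2.resize(B,(400,400)),cv2.cvtColor(cv2.resize(m.astype(np.uint8)*255,(400,400)),cv2.COLOR_GRAY2RGB)])[:,:,::-1])
E
```

```text
10.03 pos mm [479.74 315.85 134.57] ydeg -94.7 tilt 0.11 F [ 0.44 -0.45 -0.12] T [ 0.03 -0.01 -0.01] w 0.847 0.0
10.07 pos mm [479.88 316.   134.87] ydeg -94.7 tilt 0.07 F [-0.9   0.44 -0.01] T [ 0.02 -0.01 -0.01] w 0.853 0.0
[-0.53  0.46 -0.2   1.79  0.12  0.9  -2.44]
109.0
7375 [0.4822 0.3195] 175.3 0.87
```

View pics/w7b.png

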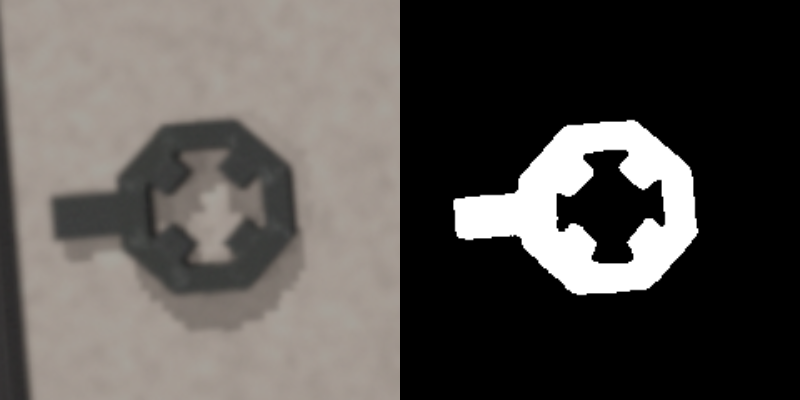

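The separator is segmented cleanly: centre (0.482, 0.3195), tab 175.3°, gripper aligned.

Request:
{"method": "jog_arm", "body": {
  "rows": [
    [[0.2, 0.3, -5], [0, 0, 0], 0.85],
    [[0.2, 0.3, -9], [0, 0, 0], 0.85],
    [[0.2, 0.3, -12], [0, 0, 0], 0.85],
    [[0.2, 0.3, -13.2], [0, 0, 0], 0.85],
    [[0.2, 0.3, -13.2], [0, 0, 0], 0.6],
    [[0.2, 0.3, -13.2], [0, 0, 0], 0.4],
    [[0.2, 0.3, -13.2], [0, 0, 0], 0.4],
    [[0.2, 0.3, -13.2], [0, 0, 0], 0.4]
  ],
  "newtons": 20
}}

```text
clock: 11.08
position: [0.4823, 0.3212, 0.0044]
ee_rot: [-3.138, 0.125, -0.002]
force: [-1.4, 0.3, 7.2]
width: 0.563
gripper_force: 20.0
```

Request:
{"method": "jog_arm", "body": {
  "rows": [
    [[0, 0, 0], [0, 0, 0], 0.4]
  ]
}}

```text
clock: 11.2
position: [0.4822, 0.3211, 0.0044]
ee_rot: [-3.138, 0.125, -0.002]
force: [-1.0, -1.1, 7.1]
width: 0.564
gripper_force: 20.0
```

Request:
{"method": "jog_arm", "body": {
  "rows": [
    [[0, 0, 5], [0, 0, 0], 0.4],
    [[0, 0, 10], [0, 0, 0], 0.4],
    [[0, 0, 16], [0, 0, 10], 0.4],
    [[0.5, -4, 16], [0, 0, 20], 0.4],
    [[1, -8, 16], [0, 0, 30], 0.4],
    [[1.5, -12, 16], [0, 0, 40], 0.4],
    [[2, -16, 16], [0, 0, 50], 0.4],
    [[2.5, -20, 16], [0, 0, 60], 0.4]
  ]
}}

```text
clock: 12.2
position: [0.5065, 0.1194, 0.1636]
ee_rot: [2.776, 1.47, 0.001]
force: [-0.2, -0.1, -0.1]
width: 0.56
gripper_force: 20.0
```

Request:
{"method": "jog_arm", "body": {
  "rows": [
    [[0.3, -4, 0], [0, 0, 10], 0.4],
    [[0.6, -8, 0], [0, 0, 20], 0.4],
    [[0.8, -12, 0], [0, 0, 30], 0.4],
    [[0.8, -14, 0], [0, 0, 40], 0.4],
    [[0.8, -14, 0], [0, 0, 50], 0.4],
    [[0.8, -14, 0], [0, 0, 60], 0.4],
    [[0.8, -14, 0], [0, 0, 63.5], 0.4],
    [[0.8, -14, 0], [0, 0, 63.5], 0.4]
  ]
}}

```text
clock: 13.2
position: [0.5144, -0.0194, 0.1634]
ee_rot: [1.596, 2.706, -0.0]
force: [-0.3, 0.7, -1.2]
width: 0.56
gripper_force: 20.0
```

```bash
python3 - <<'E'
from h import *
arm.get_image('wrist');arm.get_image('wrist');o=st(); d=save('wrist','w8'); print(o['joints'].round(2))
z=o['position'][2]
S,_=ortho(d,o,o['position'][:2],z+.006,half=.06,g=.0003)
x=d['img'][100:330,180:460]
cv2.imwrite('pics/w8b.png',cv2.hconcat([S,cv2.resize(x,(400,400))])[:,:,::-1])
E
```

```text
13.3 pos mm [514.49 -19.3  163.38] ydeg 28.86 tilt 0.01 F [-0.19  0.14 -0.83] T [ 0.02 -0.16  0.06] w 0.568 20.0
[ 0.43  0.4  -0.65  1.88  0.29  0.95  0.15]
```

View pics/w8b.png

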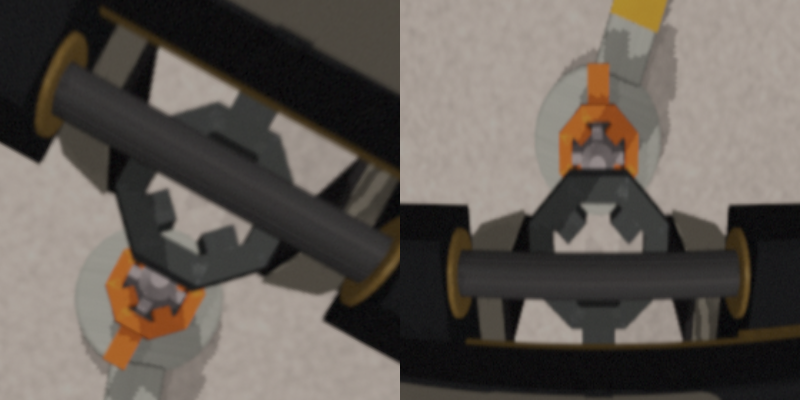

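The separator is held flat and aligned, tab at 298.9° (opposite the disc's). Descending.

Request:
{"method": "jog_arm", "body": {
  "rows": [
    [[0.03, 0, -4], [0, 0, 0], 0.4],
    [[0.03, 0, -7], [0, 0, 0], 0.4],
    [[0.03, 0, -9], [0, 0, 0], 0.4],
    [[0.03, 0, -10], [0, 0, 0], 0.4],
    [[0.03, 0, -10.4], [0, 0, 0], 0.4],
    [[0.03, 0, -10.4], [0, 0, 0], 0.4]
  ]
}}

```text
clock: 14.1
position: [0.5136, -0.0184, 0.059]
ee_rot: [-1.594, -2.705, 0.001]
force: [-4.9, 3.1, -3.2]
width: 0.56
gripper_force: 20.0
```

Request:
{"method": "jog_arm", "body": {
  "rows": [
    [[-0.1, 0.05, 0], [0, 0, 0], 0.4],
    [[-0.1, 0.05, -0.2], [0, 0, 0], 0.4],
    [[-0.1, 0.05, -0.4], [0, 0, 0], 0.4],
    [[-0.1, 0.05, -0.4], [0, 0, 0], 0.4]
  ]
}}

```text
clock: 14.6
position: [0.5134, -0.0181, 0.0555]
ee_rot: [-1.595, -2.706, -0.0]
force: [-5.4, 3.3, -0.2]
width: 0.565
gripper_force: 20.0
```

Request:
{"method": "jog_arm", "body": {
  "rows": [
    [[-0.1, 0.1, 0], [0, 0, 0], 0.4],
    [[-0.1, 0.1, -0.2], [0, 0, 0], 0.4],
    [[-0.1, 0.1, -0.4], [0, 0, 0], 0.4],
    [[-0.1, 0.1, -0.4], [0, 0, 0], 0.4]
  ]
}}

```text
clock: 15.1
position: [0.5131, -0.0177, 0.0511]
ee_rot: [1.595, 2.706, 0.0]
force: [-0.8, 2.0, -1.3]
width: 0.557
gripper_force: 20.0
```

Request:
{"method": "jog_arm", "body": {
  "rows": [
    [[0, 0.05, -0.2], [0, 0, 0], 0.4],
    [[0, 0.05, -0.4], [0, 0, 0], 0.4],
    [[0, 0.05, -0.6], [0, 0, 0], 0.4],
    [[0, 0.05, -0.6], [0, 0, 0], 0.4]
  ]
}}

```text
clock: 15.6
position: [0.5131, -0.0175, 0.0453]
ee_rot: [1.595, 2.706, -0.0]
force: [-0.3, -1.8, 2.0]
width: 0.563
gripper_force: 20.0
```

Request:
{"method": "jog_arm", "body": {
  "rows": [
    [[0, 0, -0.1], [0, 0, 0], 0.4],
    [[0, 0, -0.2], [0, 0, 0], 0.4],
    [[0, 0, -0.3], [0, 0, 0], 0.4],
    [[0, 0, -0.3], [0, 0, 0], 0.4]
  ]
}}

```text
clock: 16.1
position: [0.5127, -0.0167, 0.0426]
ee_rot: [-1.595, -2.707, -0.0]
force: [-4.0, 0.6, 7.7]
width: 0.56
gripper_force: 20.0
```

Request:
{"method": "jog_arm", "body": {
  "rows": [
    [[0, 0, -0.1], [0, 0, 0], 0.4],
    [[0, 0, -0.1], [0, 0, 0], 0.4]
  ]
}}

```text
clock: 16.35
position: [0.5127, -0.0167, 0.0423]
ee_rot: [1.595, 2.706, -0.0]
force: [-7.7, 0.6, 21.1]
width: 0.561
gripper_force: 20.0
```

Firm contact. Releasing, lifting and checking.

Request:
{"method": "jog_arm", "body": {
  "rows": [
    [[0, 0, 0.2], [0, 0, 0], 0.4],
    [[0, 0, 0.2], [0, 0, 0], 0.8],
    [[0, 0, 0.2], [0, 0, 0], 0.8],
    [[0, 0, 0.2], [0, 0, 0], 0.8],
    [[0, 0, 4], [0, 0, 0], 0.8],
    [[0, 0, 8], [0, 0, 0], 0.8],
    [[0, 0, 13], [0, 0, 0], 0.8],
    [[0, 0, 13], [0, 0, 0], 0.8]
  ]
}}

```text
clock: 17.35
position: [0.5152, -0.0168, 0.1747]
ee_rot: [1.593, 2.701, 0.005]
force: [1.0, -0.6, -1.2]
width: 0.8
gripper_force: 0.0
```

```bash
python3 - <<'E'
from h import *
arm.get_image('wrist');arm.get_image('wrist');o=st(); d=save('wrist','w9')
B,P=ortho(d,o,(.515,-.0193),.05,half=.06,g=.0003)
z=d['depth']; print('depth?',(z>0).mean())
# height map from wrist depth (z along axis), fisheye
v,u=np.mgrid[:400,:640]; X=u-d['cx'];Y=v-d['cy'];r=np.hypot(X,Y);th=r/d['fx']; k=np.tan(th)/np.maximum(r,1e-9)
C=np.stack([X*k*z,Y*k*z,z],-1); M=d['mount']; T=C@M[:3,:3].T+M[:3,3]; Wd=T@Rot.from_rotvec(o['ee_rot']).as_matrix().T+o['position']
R=np.hypot(Wd[...,0]-.515,Wd[...,1]+.0193); m=(R>.0185)&(R<.0245)&(th<1)
ang=np.degrees(np.arctan2(Wd[...,1]+.0193,Wd[...,0]-.515))
for a in range(-180,180,45):
    s=m&(ang>=a)&(ang<a+45); print(a,s.sum(),np.median(Wd[s][:,2]).round(4) if s.any() else None)
s=(R<.08)&(R>.06)&(th<1); print('desk',np.median(Wd[s][:,2]))
cv2.imwrite('pics/w9b.png',cv2.hconcat([B,cv2.resize(d['img'][60:330,150:480],(400,400))])[:,:,::-1])
E
```

```text
17.45 pos mm [512.87 -17.45 171.26] ydeg 28.94 tilt 0.05 F [-0.59  0.04 -0.74] T [ 0.06 -0.16  0.05] w 0.803 0.0
depth? 0.9256328125
-180 115 0.0494
-135 114 0.0495
-90 114 0.0494
-45 123 0.0492
0 121 0.0494
45 114 0.0493
90 259 0.2615
135 126 0.0493
desk 0.27898278213543487
```

View pics/w9b.png

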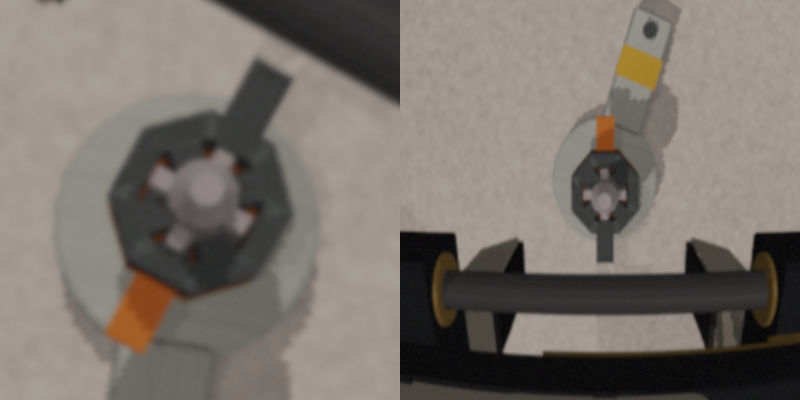

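The separator's top is flat at 49.4 mm all round (50 expected), and its tab is opposite the disc's. Both plates are released and nothing touches the robot, so I'm handing in.

```bash
python3 -c "
from cell import arm
print(arm.sign_off())"
```

```text
the job is handed in; nothing more can be done
None
```

The orange disc (tab on the link arm's side) and the separator above it (tab opposite) are both seated flat on the hub and released; the job was handed in at about 17.5 s of the 72 s, and sign-off returned no verdict.

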